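# Open the push-to-open bench cupboard

### The job

Open the bench cupboard whose door has raised ribs; it has no handle but a push-to-open catch. With a fingertip gently press the door in near its free upper corner until the catch gives and take the finger away so that the spring lets the door stand ajar, then reach behind the free edge and push the door wide open, about square to the cupboard. Only touch and push, never grip the door; leave the plain-doored cupboard shut and all the other things, also the tins inside, standing where they are.

Things in the scene. Friction and masses are not known exactly. Their poses are not given: they have to be found in the camera images.
- ribbed_cupboard: The cupboard to open; its white door has three level metal ribs across its lower half, 132 long, 5 proud. Fixed plywood box, 160 deep (x), 210 wide (y), 130 high mm, walls 12; front looks along its own -x, to the robot at yaw 0, turned 0.28 rad at most. Origin: centre of its underside. Door hung on its own +y side (robot's left), free edge on its -y side. May stand left or right of the other.
- ribbed_door (a joint): Door angle, rad, about the upright hinge: 0 shut, face flush with the cupboard's front; negative pressed in (stop -0.05); positive swung out (stop 1.65). Near the free edge it takes 3 to 6 N; the catch lets go near -0.035 (6 mm in), and pressing on to the stop does no harm; pressed less it springs back shut. Once let go it follows the finger out and stands ajar at about 0.53.
- ribbed_door_press (a point): Where to press, on the door's outer face above the ribs: 27 mm from the free edge, 155 mm from the hinge, 106 mm above the work surface, 22 mm below the door's upper edge. Moves with the door; its own -x is the face's outward normal.
- ribbed_door_edge (a point): Free edge of the door at its inner face, 106 mm above the work surface, 182 mm from the hinge; moves with the door. Ajar, it leaves a gap of about 80 mm to the cupboard's front. From ajar on, the door swings with slight friction and stays where it is left. Catch, steel post and ejector rod inside sit lower than 45 mm; above that the gap is clear.
- ribbed_door_hinge (a point): Point on the door's upright hinge line, at the outer face, 106 mm above the work surface. The door is 182 mm wide, 114 high, 14 thick, from 14 to 128 mm above the work surface; it stands between the side walls and in front of the cupboard's top, whose front edge lies 24 mm behind the door's shut outer face.
- plain_cupboard: The other cupboard, to be left shut: smooth flat white door without ribs. Fixed plywood box, 160 deep (x), 210 wide (y), 130 high mm, walls 12; front looks along its own -x, to the robot at yaw 0, turned 0.28 rad at most. Origin: centre of its underside. Its door hangs on the right (its own -y).
- plain_door (a joint): Angle of the plain door in rad: 0 shut, positive open, negative pressed in; it has the same catch.
- tin_in_a: Round moisture tin, 57 mm across, 38 high, loose inside the ribbed cupboard at the back left, its front about 85 mm behind the door. Origin: centre of its underside.
- tin_in_b: The same, at the back right.
- mid_tin: Loose round tin, 57 mm across, 38 high, on the work surface between the two cupboards. Origin: centre of its underside.
- mortar: Loose porcelain mortar with a pestle, 79 mm across, 84 high, at the right of the surface. Origin: centre of its underside.
- squeeze_bottle: Loose white squeeze bottle, 54 mm across, 158 high with its nozzle, at the left of the surface. Origin: centre of its underside.

How it is judged:
By the outcome, as a careful person would: the job done as asked, in the order asked, and still so for the second after the job is handed in, with the robot touching nothing.
It also fails if it takes over 59 s, if anything falls off the work surface, if the arm or the gripper's body presses on something with over 40 N, if the wrist force passes 120 N, or if a joint passes its speed limit or range.

### The arm

A 6-joint arm with a two-finger parallel gripper is mounted at the origin on a cart in front of the work surface, level with it; the furniture and walls round the work are solid. World frame = base frame: x ahead of the robot, y to its left, z up, the work surface at z = 0. Lengths are in m, angles in degrees, forces in N, time in s.
With the tool pointing down it reaches from about 0.35 to 0.875 m from the base axis. Payload 4.2 kg.
Tool frame: the origin (TCP) lies between the finger pads; the fingertips stand 14 mm ahead of it and the grasp point (between the pads) lies 5 mm behind it (r.tcp_to_tips is the distance from the TCP to the fingertips, in m); y points along the fingers, x is the direction in which the jaws open and shut, and the axes are right-handed (so a half turn about y gives the same grasp; the last joint's range is limited). The gripper opens to 87 mm and grips with 3 to 60 N. Pads are 19 mm wide; open, the fingers measure 117 mm over their backs; the gripper's body (75 mm by 190 mm) begins 51 mm behind the grasp point.
Start: joints at [-61.788, 22.042, 0.453, 0, -68.411, -14.817], TCP at [0.145, -0.608, 0.237] pointing down, gripper open.
Joint ranges: [-179.83, 179.83], [-69.29, 118.12], [-61.27, 80.66], [-181.25, 117.63], [-171.15, -9.14], [-177.46, 177.46]. Speed limits (degrees/s): [159.86, 159.86, 180, 180, 180, 180].

### API

Orientations are given as a 3x3 rotation matrix whose columns are the frame's x, y, z axes.
In Python, from station import sense, optics, ticket, r gives the robot as it stands.
- The arm moves only by the tool carry_out, never from a script. Its argument "steps" is a list that holds one entry, the list of rows, each a list of 6 numbers: the shift along the world's x, y, z in cm, then the turn, a rotation vector about the world's x, y, z in rad. A call has 1 to 20 rows; each row is the pose to reach, as a shift and turn from the pose commanded when the call began; what a row does not reach only later rows make up. A row lasts 1/8 s, in which the tool goes at most 62.5 mm and 10.7 degrees, less where a joint would pass 70% of its speed; a pose out of reach is approached as far as the arm can. A call with a gripper value outside its range is refused whole. "fingers" is the closure in counts, from 0 (fully open) to 255 (shut), set as the call begins (left out, the last holds). The fingers move at their own pace and stop on an object; the grip force is fixed at half the most. Time passes only in rows, so rows that repeat a pose let the fingers close. It gives the time, the measured TCP pose, the force and the opening at its end, in the units of the state.
- sense(): the state, without advancing time (a new reading comes with each control period).
- optics.capture(name): name is "scene" or "top" or "wrist"; returns a dict with "image" (384x512x3 uint8, red, green, blue), "fov_y" (degrees; the focal length in pixels is half the picture's height over the tangent of half this angle, whatever the lens; pixels are square), "cx", "cy" (the principal point, pixels), "k1" (the pictures are not rectified: a ray, as slopes to the right and down, at radius r is drawn at 1 + k1 r^2 times it, then the intrinsics apply), "rvec" (rotation vector, rad) and "tvec" (3), from world to camera coordinates, as OpenCV has them. Camera axes: x right, y down, z forward; pixel columns grow to the right and rows downward; lengths in m; the calibration is good to about 2 mm. A picture is of the moment at which its call begins. There is no depth.
- ticket.finish_job(): hands the job in, once; it reports no verdict.
The state is a dict: "time_s": time; "joints": joint angles; "joint_velocities": joint speeds; "effort": joint torques, N m; "tcp_pos": TCP position; "ee_rot": TCP orientation; "wrist_force": force on the tool from outside, world axes, zero at the start; "moment": the same for the moment, N m; "gripper_width": opening from 0.0 (shut) to 1.0 (fully open).
Only numpy, scipy, OpenCV 4.12 (cv2) and the standard library are available. Lean on these libraries where they do the work, as an engineer would, in place of code of your own. Each camera call takes 0.05 s, during which the arm holds its last target.

## Working session

There is one attempt and no reset: what is moved stays moved. The work goes in short steps, Python scripts to look and compute and a tool call to move; the robot and the scene stay as the last step left them, time stands still between calls to the robot, and variables do not carry over. Pictures are saved under pics/ and viewed, and the job is handed in when it is done.

Besides the shell and the picture viewer there is one more tool, called after "Emit:" by a JSON object that holds its "api" and its "payload", one argument or row to a line. carry_out: Moves the arm, as the interface text tells. Its arguments: {"type":"object","properties":{"steps":{"type":"array","items":{"type":"array","items":{"type":"array","items":{"type":"number"}}}},"fingers":{"type":"number"}},"required":["steps"]}

```bash
ls; mkdir -p pics
cat > h.py <<'E'
import numpy as np, cv2
from station import sense, optics, ticket, r
def shot(n,f):
    c=optics.capture(n); cv2.imwrite('pics/'+f,c['image'][:,:,::-1]); 
    np.save('pics/'+f+'.npy',{k:v for k,v in c.items()},allow_pickle=True); return c
def load(f): return np.load('pics/'+f+'.npy',allow_pickle=True).item()
def cam(c):
    f=192/np.tan(np.radians(c['fov_y'])/2)
    K=np.array([[f,0,c['cx']],[0,f,c['cy']],[0,0,1.]]); D=np.array([c['k1'],0,0,0.]); return K,D,cv2.Rodrigues(np.array(c['rvec'],float))[0],np.array(c['tvec'],float).ravel()
def onz(c,uv,z):
    K,D,R,t=cam(c); p=cv2.undistortPoints(np.array(uv,float).reshape(-1,1,2),K,D).reshape(-1,2)
    d=np.c_[p,np.ones(len(p))]@R; o=-R.T@t
    return o+d*((z-o[2])/d[:,2])[:,None]
def proj(c,P):
    K,D,R,t=cam(c); return cv2.projectPoints(np.array(P,float).reshape(-1,1,3),cv2.Rodrigues(R)[0],t,K,D)[0].reshape(-1,2)
E
python3 - <<'E'
from h import *
for n in ('scene','top','wrist'):
    c=shot(n,n+'0.png'); K,D,R,t=cam(c); print(n,c['fov_y'],c['k1'],-R.T@t)
s=sense(); print(s)
E
```

```text
pics
scene 52.69653096008958 0.04662773839963628 [1.48749517 0.21851228 1.15334962]
top 46.64720439833519 -0.06934561656571181 [0.39504015 0.01074751 1.78731125]
wrist 66.10858289732309 0.0038960899732871633 [ 0.07675506 -0.62348655  0.38321395]
{'time_s': 0.15, 'joints': array([-6.17881313e+01,  2.20804084e+01,  3.96551941e-01, -1.81425979e-02,
       -6.84114729e+01, -1.48172025e+01]), 'joint_velocities': array([-0.0822228 , -0.16328342,  0.20667345,  0.11130209,  0.10475214,
       -0.09913886]), 'effort': array([-2.83070895e-04, -3.91052413e+01,  1.87587279e+01,  4.22239423e+00,
        1.23582972e-02, -1.34384363e-04]), 'tcp_pos': array([ 0.14469413, -0.60757121,  0.23571131]), 'ee_rot': array([[-2.31543322e-01, -5.27072087e-04, -9.72824451e-01],
       [ 9.72823137e-01,  1.60533240e-03, -2.31543879e-01],
       [ 1.68374692e-03, -9.99998573e-01,  1.41043925e-04]]), 'wrist_force': array([-0.1758029 , -0.74017884, -0.41606023]), 'moment': array([0.03090799, 0.01417652, 0.00776794]), 'gripper_width': 1.0024791591459996}
```

View pics/scene0.png

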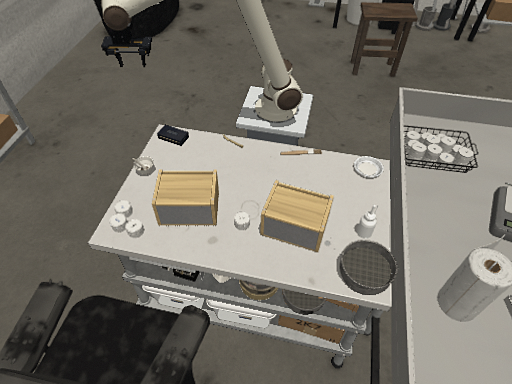

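View pics/top0.png

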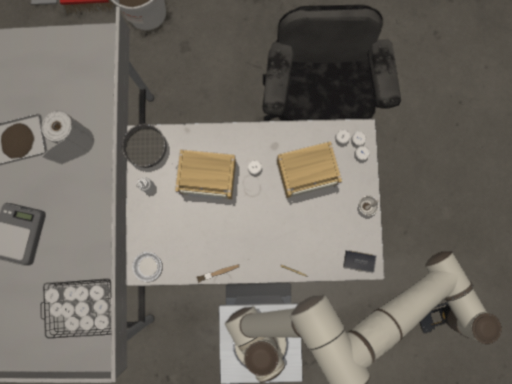

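View pics/wrist0.png

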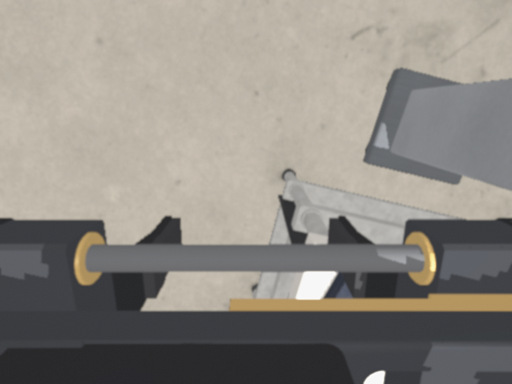

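The top view shows the cupboards at about (206,173) and (310,168), with their fronts facing down the picture. I'll enlarge it to look for the ribs.

Run:
```python
from h import *
im=cv2.imread('pics/top0.png')
cv2.imwrite('pics/topc.png',cv2.resize(im[130:215,165:355],None,fx=4.2,fy=4.2,interpolation=cv2.INTER_CUBIC))
```

```text
(no output)
```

View pics/topc.png

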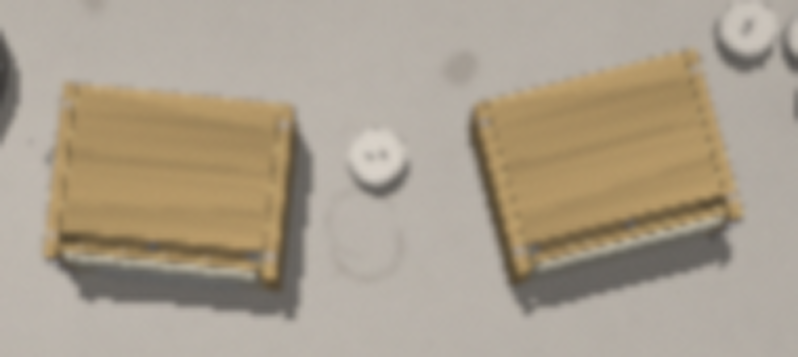

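Run:
```python
from h import *
from scipy.optimize import least_squares
c=load('top0.png')
for nm,pts in dict(L=[(65,86),(293,104),(275,286),(45,257)],R=[(476,105),(693,52),(740,213),(519,281)]).items():
    uv=(np.array(pts)+.5)/4.2-.5+np.array([165,130])
    w=onz(c,uv,.13); print(nm,w[:,:2].round(4).tolist())
    L=np.array([(.08,.105),(.08,-.105),(-.08,-.105),(-.08,.105)])
    def f(p):
        C,S=np.cos(p[2]),np.sin(p[2]); return (p[:2]+L@np.array([[C,S],[-S,C]])-w[:,:2]).ravel()
    s=least_squares(f,[*w[:,:2].mean(0),0]); print(s.x.round(4),(s.fun*1000).round(1))
print(onz(c,[(255,168)],.038),onz(c,[(368,206)],.08),onz(c,[(145,186)],.15))
```

```text
L [[0.7487, 0.2844], [0.7265, 0.0784], [0.5621, 0.0977], [0.5934, 0.3031]]
[ 0.6577  0.1909 -0.1252] [ 1.5  0.7 -2.6 -1.6  3.1 -1.  -2.   1.9]
R [[0.7213, -0.0865], [0.7652, -0.2847], [0.6171, -0.32], [0.561, -0.1196]]
[ 0.6662 -0.2027  0.2355] [-1.9  4.6  3.2 -1.4 -4.2 -3.5  2.8  0.4]
[[0.68763959 0.00115881 0.038     ]] [[ 0.52126174 -0.43045152  0.08      ]] [[0.61194165 0.41317939 0.15      ]]
```

Run:
```python
from scipy.spatial.transform import Rotation as R
print((R.from_euler('y',-.55)*R.from_euler('z',-.235)).as_rotvec())
```

```text
[ 0.06462196 -0.54744079 -0.22903519]
```

Emit:
{"api": "carry_out", "payload": {
  "steps": [
    [[0,0,6,0,0,0],[6,12,10,0,0,-0.1],[25,56,10,0.06,-0.54,-0.23],[25,56,10,0.06,-0.54,-0.23],[25,56,10,0.06,-0.54,-0.23],[25,56,10,0.06,-0.54,-0.23],[25,56,10,0.06,-0.54,-0.23],[25,56,10,0.06,-0.54,-0.23],[25,56,10,0.06,-0.54,-0.23],[25,56,10,0.06,-0.54,-0.23],[25,56,10,0.06,-0.54,-0.23],[25,56,10,0.06,-0.54,-0.23],[25,56,10,0.06,-0.54,-0.23],[25,56,10,0.06,-0.54,-0.23],[25,56,10,0.06,-0.54,-0.23]]
  ],
  "fingers": 255
}}

```text
time_s: 2.02
tcp_pos: [0.3945, -0.0492, 0.3365]
ee_rot: [[0.006, 0.516, -0.857], [1.0, -0.005, 0.004], [-0.002, -0.857, -0.516]]
wrist_force: [-0.1, -0.7, 0.5]
gripper_width: 0.006
```

Run:
```python
from h import *
c=shot('wrist','w1.png'); cv2.imwrite('pics/w1b.png',cv2.resize(c['image'][:,:,::-1],(800,600),interpolation=cv2.INTER_CUBIC))
c=shot('top','t1.png')
```

```text
(no output)
```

View pics/w1b.png

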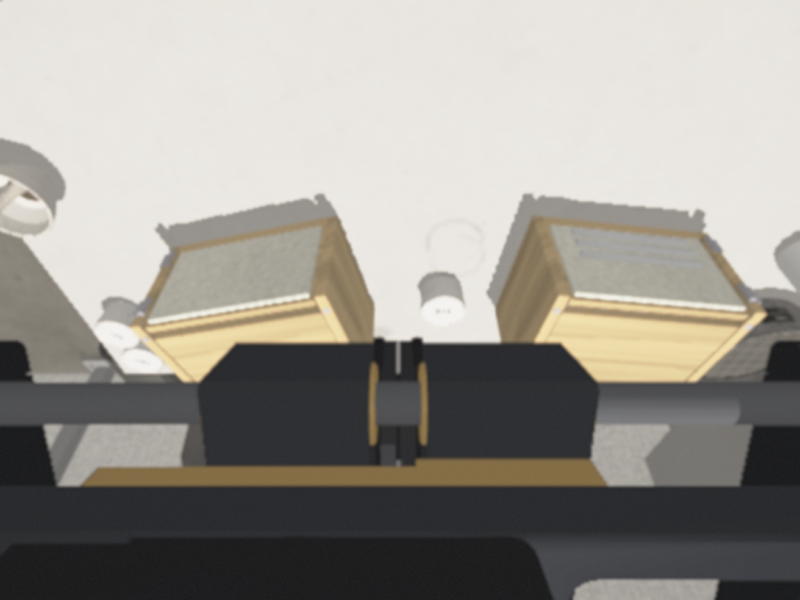

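The picture is upside down, with the mortar (robot's right) at its left edge. The faint ribs near (640,248) are therefore on the robot's left cupboard. I'll enlarge that to confirm and refine the pose.

Run:
```python
from h import *
im=cv2.imread('pics/w1.png')
cv2.imwrite('pics/w1c.png',cv2.resize(im[110:250,300:500],None,fx=4,fy=4,interpolation=cv2.INTER_CUBIC))
```

```text
(no output)
```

View pics/w1c.png

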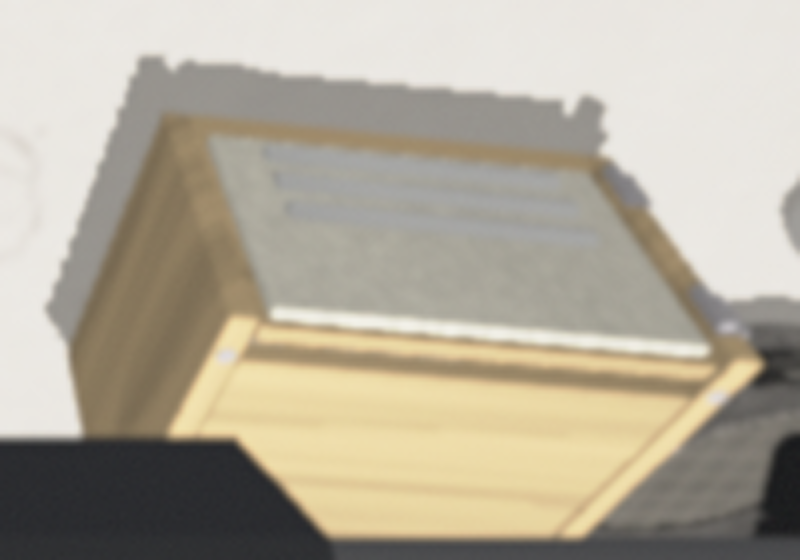

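Run:
```python
from h import *
from scipy.optimize import least_squares
c=load('w1.png'); t=load('top0.png')
uv=(np.array([(165,115),(232,315),(605,157),(762,360)])+.5)/4-.5+np.array([300,110])
L=np.array([(-.08,-.105,0),(-.08,-.105,.13),(-.08,.105,0),(-.08,.105,.13)])
for i in range(4): print(onz(c,uv[i:i+1],L[i,2]).round(4))
d=(np.array([(270,308),(708,345)])+.5)/4-.5+np.array([300,110]); print('door',onz(c,d,.128).round(4))
tuv=(np.array([(65,86),(293,104),(275,286),(45,257)])+.5)/4.2-.5+np.array([165,130])
T=np.array([(.08,.105,.13),(.08,-.105,.13),(-.08,-.105,.13),(-.08,.105,.13)])
def W(p,X):
    C,S=np.cos(p[2]),np.sin(p[2]); return X@np.array([[C,S,0],[-S,C,0],[0,0,1]])+[p[0],p[1],0]
f=lambda p:np.r_[(proj(c,W(p,L))-uv).ravel(),(proj(t,W(p,T))-tuv).ravel()]
s=least_squares(f,[.658,.191,-.125]); print(s.x.round(4),s.fun.round(1))
s2=least_squares(lambda p:f(p)[:8],[.658,.191,-.125]); print(s2.x.round(4),s2.fun.round(1))
for p in (s.x,s2.x):
  print({k:W(p,np.array([v]))[0].round(4).tolist() for k,v in dict(freecorner=(-.08,-.091,.128),hingec=(-.08,.091,.128),press=(-.08,-.064,.106),hinge=(-.08,.091,.106)).items()})
```

```text
[[ 0.576   0.1026 -0.    ]]
[[0.5683 0.0992 0.13  ]]
[[0.601  0.3079 0.    ]]
[[0.594  0.3039 0.13  ]]
door [[0.5668 0.113  0.128 ]
 [0.5877 0.2814 0.128 ]]
[ 0.6627  0.1923 -0.1324] [-1.4 -3.  -0.5  0.6  0.4 -1.6  0.8  1.4 -0.4 -1.8  0.2 -0.4 -0.3 -2.
 -1.  -1. ]
[ 0.6645  0.1933 -0.1312] [-1.2 -2.1 -0.2  1.5  0.5 -0.9  0.8  2.1]
{'freecorner': [0.5714, 0.1126, 0.128], 'hingec': [0.5954, 0.293, 0.128], 'press': [0.575, 0.1394, 0.106], 'hinge': [0.5954, 0.293, 0.106]}
{'freecorner': [0.5733, 0.1135, 0.128], 'hingec': [0.5971, 0.2939, 0.128], 'press': [0.5768, 0.1403, 0.106], 'hinge': [0.5971, 0.2939, 0.106]}
```

Emit:
{"api": "carry_out", "payload": {
  "steps": [
    [[6,12,-8,0,0,-0.1],[11,19.7,-18,0,0,-0.132],[11,19.7,-18,0,0,-0.132],[11,19.7,-18,0,0,-0.132],[11,19.7,-18,0,0,-0.132],[11,19.7,-22.4,0,0,-0.132],[11,19.7,-22.4,0,0,-0.132],[11,19.7,-22.4,0,0,-0.132],[11,19.7,-22.4,0,0,-0.132]]
  ]
}}

```text
time_s: 3.25
tcp_pos: [0.5228, 0.1355, 0.168]
ee_rot: [[0.109, 0.423, -0.9], [0.994, -0.049, 0.098], [-0.003, -0.905, -0.425]]
wrist_force: [0.3, 0.5, 0.6]
gripper_width: 0.006
```

Run:
```python
from h import *
c=shot('wrist','w2.png'); cv2.imwrite('pics/w2b.png',cv2.resize(c['image'][:,:,::-1],(800,600),interpolation=cv2.INTER_CUBIC))
s=sense();print(s['tcp_pos'],s['wrist_force'],s['time_s'])
p=s['tcp_pos']+s['ee_rot']@[0,.014,0]; print('tip',p,proj(c,[p]), 'press px',proj(c,[(.575,.1394,.106)]))
```

```text
[0.52268265 0.13567135 0.16799971] [-0.37009368  0.20085858  0.27342224] 3.3
tip [0.52859931 0.1349894  0.15532974] [[253.41484446 231.94829815]] press px [[265.51780375 223.27877391]]
```

View pics/w2b.png

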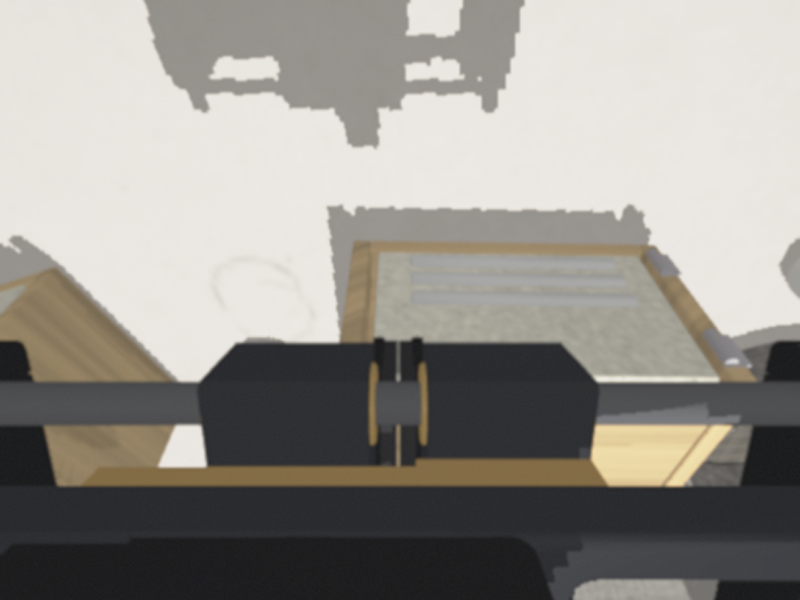

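Run:
```python
from h import *
s=sense();print(s['joints'],dir(r))
```

```text
[  33.96990398    8.24735525  -49.04297307   51.87402952  -20.58135102
 -177.40327056] ['PlanningError', '__class__', '__delattr__', '__dict__', '__dir__', '__doc__', '__eq__', '__format__', '__ge__', '__getattribute__', '__getstate__', '__gt__', '__hash__', '__init__', '__init_subclass__', '__le__', '__lt__', '__module__', '__ne__', '__new__', '__reduce__', '__reduce_ex__', '__repr__', '__setattr__', '__sizeof__', '__str__', '__subclasshook__', '__weakref__', 'tcp_to_tips']
```

```bash
cat >> h.py <<'E'
from scipy.spatial.transform import Rotation as Ro
def base(yaw,tilt):
    B=np.array([[0,0,-1.],[1,0,0],[0,-1,0]])
    return (Ro.from_euler('z',yaw)*Ro.from_euler('y',-tilt)).as_matrix()@B
def delta(pos,yaw,tilt):
    s=sense(); d=(np.array(pos)-s['tcp_pos'])*100
    rv=Ro.from_matrix(base(yaw,tilt)@s['ee_rot'].T).as_rotvec(); print('shift cm',d.round(2),'rot',rv.round(3))
E
python3 - <<'E'
from h import *
delta((.50,.149,.19),-.132,.15)
E
```

```text
shift cm [-2.27  1.33  2.2 ] rot [ 0.037  0.287 -0.023]
```

Emit:
{"api": "carry_out", "payload": {
  "steps": [
    [[-1,0.5,2,0.02,0.14,-0.01],[-2.3,1.3,2.2,0.037,0.287,-0.023],[-2.3,1.3,2.2,0.037,0.287,-0.023],[-2.3,1.3,2.2,0.037,0.287,-0.023],[-2.3,1.3,2.2,0.037,0.287,-0.023]]
  ]
}}

```text
time_s: 3.92
tcp_pos: [0.4994, 0.1479, 0.1895]
ee_rot: [[0.131, 0.149, -0.98], [0.991, -0.022, 0.129], [-0.003, -0.989, -0.151]]
wrist_force: [-0.9, -0.1, 0.1]
gripper_width: 0.006
```

Run:
```python
from h import *
print(sense()['joints'].round(1))
delta((.50,.149,.19),-.132,.15)
delta((.51,.148,.118),-.132,.15)
```

```text
[  37.9   10.7  -26.7    8.6  -47.  -140.9]
shift cm [0.06 0.11 0.05] rot [ 0.003  0.001 -0.001]
shift cm [ 1.06  0.01 -7.15] rot [ 0.003  0.001 -0.001]
```

Emit:
{"api": "carry_out", "payload": {
  "steps": [
    [[1,0,-4,0,0,0],[1,0,-7.1,0,0,0],[3,-0.3,-7.1,0,0,0],[4,-0.5,-7.1,0,0,0],[5,-0.6,-7.1,0,0,0],[5.2,-0.6,-7.1,0,0,0],[5.2,-0.6,-7.1,0,0,0]]
  ]
}}

```text
time_s: 4.8
tcp_pos: [0.5518, 0.1429, 0.1189]
ee_rot: [[0.131, 0.148, -0.98], [0.991, -0.02, 0.129], [-0.001, -0.989, -0.149]]
wrist_force: [-0.7, 0.2, -0.5]
gripper_width: 0.006
```

Run:
```python
from h import *
c=shot('wrist','w3.png'); cv2.imwrite('pics/w3b.png',cv2.resize(c['image'][:,:,::-1],(800,600),interpolation=cv2.INTER_CUBIC))
s=sense();print(s['tcp_pos'],s['wrist_force'],s['time_s'])
t=shot('top','t3.png')['image'][:,:,::-1]; cv2.imwrite('pics/t3c.png',cv2.resize(t[120:240,120:280],None,fx=5,fy=5,interpolation=cv2.INTER_CUBIC))
```

```text
[0.55168109 0.14299963 0.11889061] [-0.81311873 -0.91940378 -0.3532366 ] 4.85
```

View pics/w3b.png

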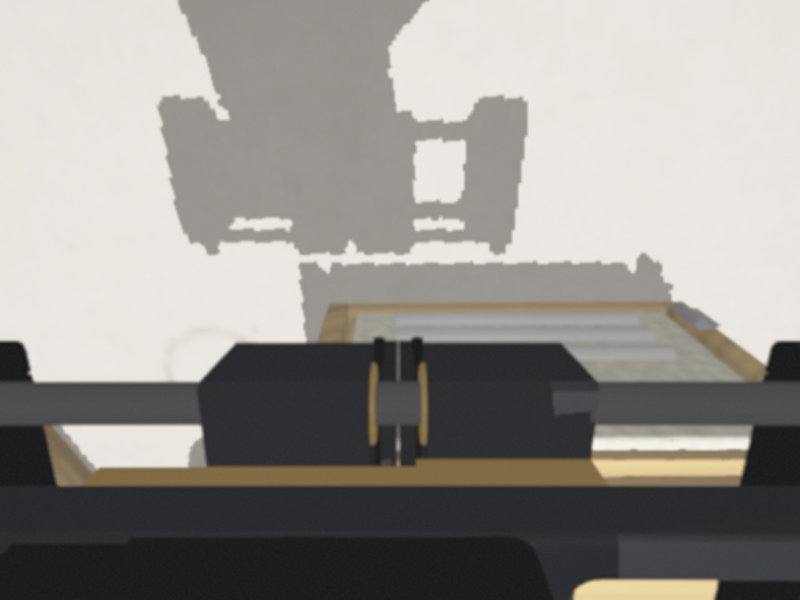

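View pics/t3c.png

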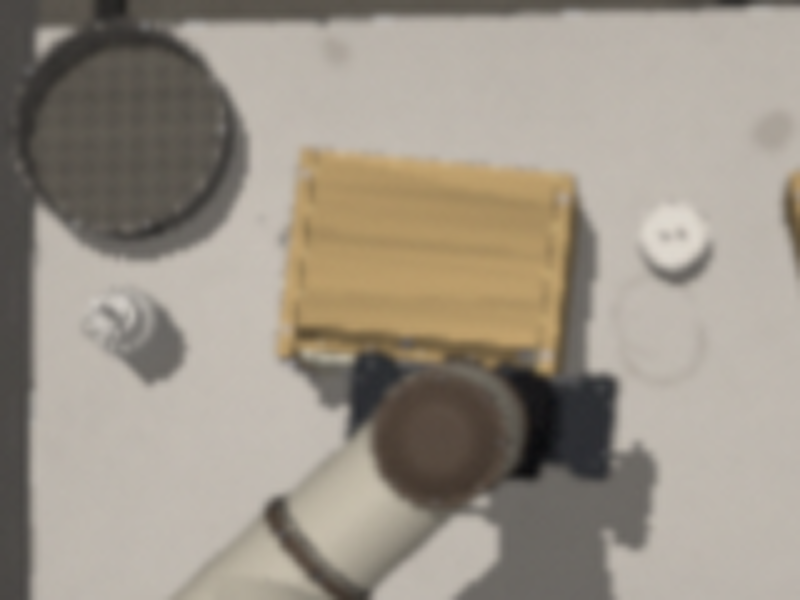

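Emit:
{"api": "carry_out", "payload": {
  "steps": [
    [[0.3,-0.04,0,0,0,0],[0.5,-0.06,0,0,0,0],[0.7,-0.09,0,0,0,0],[0.9,-0.12,0,0,0,0],[1.1,-0.14,0,0,0,0]]
  ]
}}

```text
time_s: 5.52
tcp_pos: [0.5626, 0.1416, 0.1186]
ee_rot: [[0.131, 0.147, -0.98], [0.991, -0.02, 0.129], [-0.001, -0.989, -0.148]]
wrist_force: [-3.2, 1.4, 1.4]
gripper_width: 0.003
```

Emit:
{"api": "carry_out", "payload": {
  "steps": [
    [[0.2,-0.03,0,0,0,0],[0.3,-0.04,0,0,0,0],[0.4,-0.05,0,0,0,0],[0.4,-0.05,0,0,0,0]]
  ]
}}

```text
time_s: 6.02
tcp_pos: [0.566, 0.1412, 0.1185]
ee_rot: [[0.131, 0.146, -0.981], [0.991, -0.021, 0.129], [-0.001, -0.989, -0.147]]
wrist_force: [-5.2, 3.0, 2.6]
gripper_width: 0.007
```

Emit:
{"api": "carry_out", "payload": {
  "steps": [
    [[0.2,-0.03,0,0,0,0],[0.3,-0.04,0,0,0,0],[0.4,-0.05,0,0,0,0],[0.4,-0.05,0,0,0,0]]
  ]
}}

```text
time_s: 6.52
tcp_pos: [0.5691, 0.1408, 0.1185]
ee_rot: [[0.131, 0.144, -0.981], [0.991, -0.021, 0.129], [-0.002, -0.989, -0.146]]
wrist_force: [-8.8, 4.2, 4.7]
gripper_width: 0.005
```

Emit:
{"api": "carry_out", "payload": {
  "steps": [
    [[0.1,-0.01,0,0,0,0],[0.2,-0.03,0,0,0,0],[0.2,-0.03,0,0,0,0]]
  ]
}}

```text
time_s: 6.9
tcp_pos: [0.5695, 0.1407, 0.1184]
ee_rot: [[0.131, 0.142, -0.981], [0.991, -0.021, 0.129], [-0.002, -0.99, -0.143]]
wrist_force: [-15.6, 8.1, 8.8]
gripper_width: 0.005
```

Emit:
{"api": "carry_out", "payload": {
  "steps": [
    [[-1,0.13,0,0,0,0],[-3,0.4,0,0,0,0],[-6,0.8,0,0,0,0],[-9,1.2,0,0,0,0],[-12,1.6,0,0,0,0],[-14,1.8,0,0,0,0],[-14,1.8,0,0,0,0],[-14,1.8,0,0,0,0]]
  ]
}}

```text
time_s: 7.9
tcp_pos: [0.4339, 0.1589, 0.1191]
ee_rot: [[0.13, 0.149, -0.98], [0.991, -0.019, 0.129], [0.001, -0.989, -0.15]]
wrist_force: [0.5, -0.0, -0.2]
gripper_width: 0.002
```

Run:
```python
from h import *
c=shot('wrist','w4.png'); cv2.imwrite('pics/w4b.png',cv2.resize(c['image'][:,:,::-1],(800,600),interpolation=cv2.INTER_CUBIC))
s=sense();print(s['tcp_pos'],s['wrist_force'],s['time_s'],s['joints'].round(1))
t=shot('top','t4.png')['image'][:,:,::-1]; cv2.imwrite('pics/t4c.png',cv2.resize(t[120:240,120:280],None,fx=5,fy=5,interpolation=cv2.INTER_CUBIC))
```

```text
[0.43394506 0.15878949 0.11900536] [0.05759161 0.12891015 0.49680634] 7.95 [  44.5   10.5  -40.7   12.2  -34.  -151.8]
```

View pics/w4b.png

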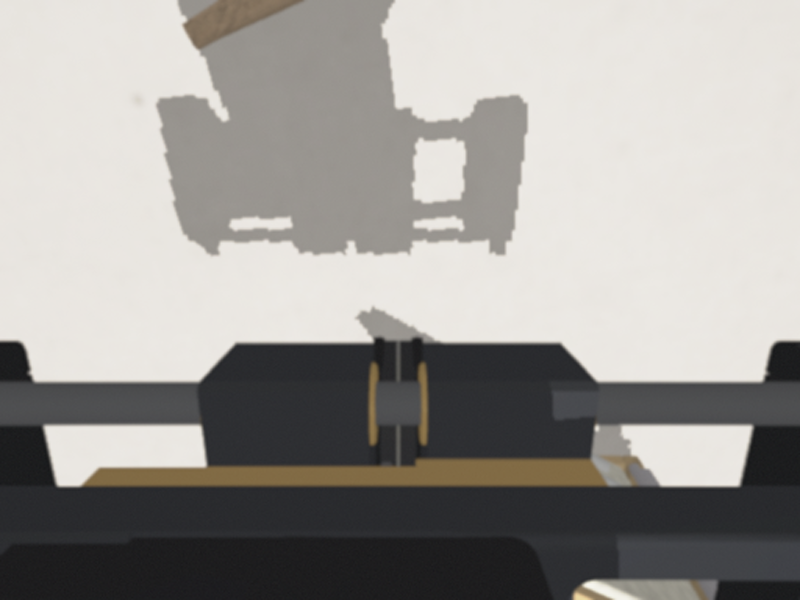

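View pics/t4c.png

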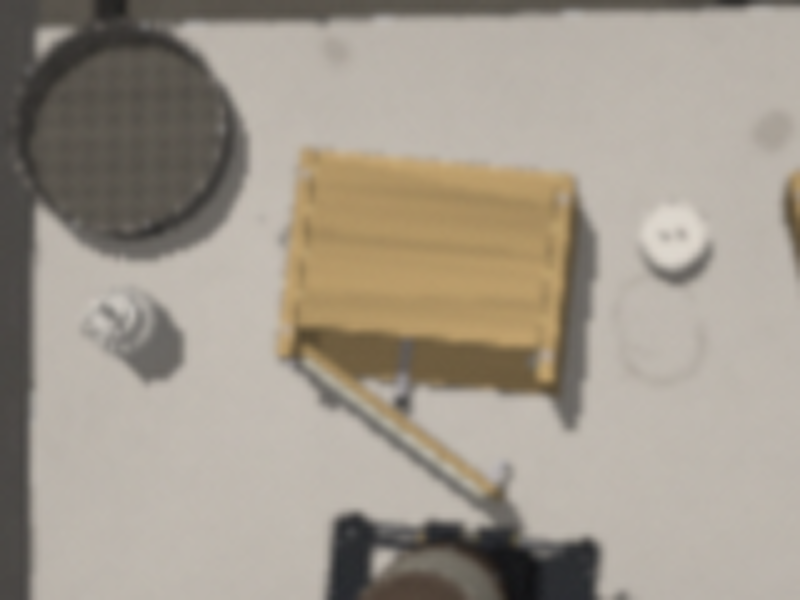

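The door stands ajar, with its free edge near crop pixel (495,495), about where 0.53 rad predicts. Next I'll work out the path behind the edge.

Run:
```python
from h import *
t=load('t4.png'); uv=(np.array([(500,490),(490,503),(303,365)])+.5)/5-.5+120
print('edge in,out, hinge-ish',onz(t,uv,.128).round(4).tolist())
delta((.434,.159,.178),.1,0); delta((.529,.136,.178),.1,0); delta((.529,.136,.112),.1,0)
H=np.array([.596,.293]);u=np.array([-.132,-.991]);n=np.array([-.991,.132])
for a in np.linspace(.53,1.57,9):
    d=u*np.cos(a)+n*np.sin(a); i=-(n*np.cos(a)-u*np.sin(a))
    p=H+.16*d+.028*i; print(a.round(2),p.round(4),((p-[.529,.136])*100).round(2))
```

```text
edge in,out, hinge-ish [[0.4889, 0.1384, 0.128], [0.4794, 0.146, 0.128], [0.5864, 0.2851, 0.128]]
shift cm [0.01 0.04 5.91] rot [0.002 0.151 0.231]
shift cm [ 9.51 -2.26  5.91] rot [0.002 0.151 0.231]
shift cm [ 9.51 -2.26 -0.69] rot [0.002 0.151 0.231]
0.53 [0.5197 0.1497] [-0.93  1.37]
0.66 [0.5018 0.1608] [-2.72  2.48]
0.79 [0.4854 0.1741] [-4.36  3.81]
0.92 [0.4709 0.1894] [-5.81  5.34]
1.05 [0.4586 0.2065] [-7.04  7.05]
1.18 [0.4485 0.2251] [-8.05  8.91]
1.31 [0.4409 0.2448] [-8.81 10.88]
1.44 [0.436  0.2653] [-9.3  12.93]
1.57 [0.4337 0.2862] [-9.53 15.02]
```

Emit:
{"api": "carry_out", "payload": {
  "steps": [
    [[0,0,3,0,0.07,0.1],[0,0,6,0,0.15,0.23],[3,-0.7,6,0,0.15,0.23],[6,-1.4,6,0,0.15,0.23],[9.5,-2.3,6,0,0.15,0.23],[9.5,-2.3,6,0,0.15,0.23],[9.5,-2.3,6,0,0.15,0.23]]
  ]
}}

```text
time_s: 8.88
tcp_pos: [0.5278, 0.1349, 0.1781]
ee_rot: [[-0.098, -0.001, -0.995], [0.995, -0.003, -0.098], [-0.003, -1.0, 0.001]]
wrist_force: [0.2, -0.4, 0.7]
gripper_width: 0.003
```

Run:
```python
from h import *
s=sense();print(s['tcp_pos'],s['wrist_force'],s['time_s'],s['joints'].round(1))
c=shot('wrist','w5.png'); cv2.imwrite('pics/w5b.png',cv2.resize(c['image'][:,:,::-1],(800,600),interpolation=cv2.INTER_CUBIC))
```

```text
[0.52780051 0.134935   0.17808556] [ 0.22327156 -0.39791976  0.6618057 ] 8.875 [  31.5   17.2  -15.8    0.2  -57.1 -115.9]
```

View pics/w5b.png

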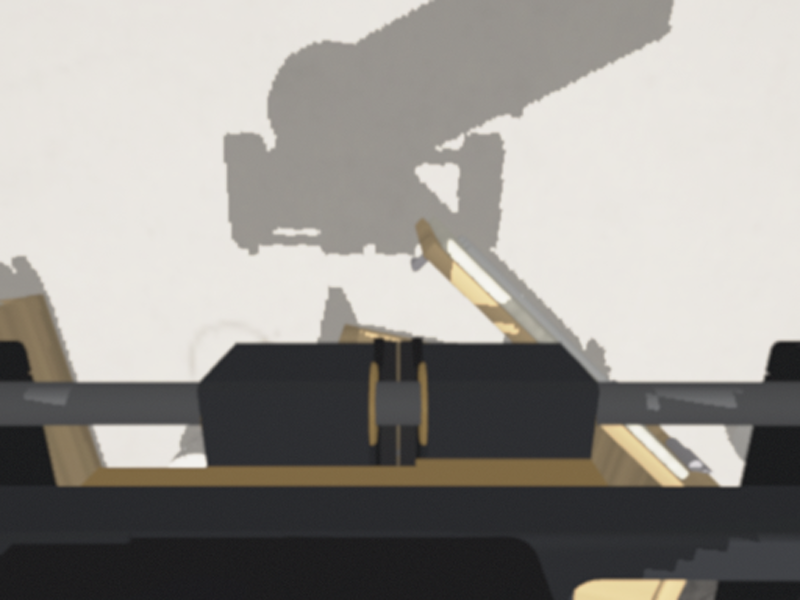

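The fingers hang over the gap, with the door's free edge at pixel (425,225) to one side and the cupboard front behind. Now I'll lower them.

Emit:
{"api": "carry_out", "payload": {
  "steps": [
    [[0,0,-2,0,0,0],[0,0,-4,0,0,0],[0,0,-5.5,0,0,0],[0,0,-6.6,0,0,0],[0,0,-6.6,0,0,0]]
  ]
}}

```text
time_s: 9.55
tcp_pos: [0.5275, 0.1353, 0.1121]
ee_rot: [[-0.1, -0.001, -0.995], [0.995, -0.004, -0.1], [-0.004, -1.0, 0.001]]
wrist_force: [0.6, -0.1, 0.3]
gripper_width: 0.004
```

Clear. I'll begin the swing along the arc and check the force partway.

Emit:
{"api": "carry_out", "payload": {
  "steps": [
    [[-0.5,0.7,0,0,0,0],[-0.9,1.4,0,0,0,0],[-1.8,1.9,0,0,0,0],[-2.7,2.5,0,0,0,0],[-3.5,3.1,0,0,0,0],[-4.4,3.8,0,0,0,0],[-5.1,4.6,0,0,0,0],[-5.8,5.3,0,0,0,0]]
  ]
}}

```text
time_s: 10.55
tcp_pos: [0.4695, 0.189, 0.1128]
ee_rot: [[-0.1, 0.001, -0.995], [0.995, -0.003, -0.1], [-0.003, -1.0, -0.0]]
wrist_force: [0.5, -0.3, -0.1]
gripper_width: 0.003
```

Run:
```python
from h import *
s=sense();print(s['tcp_pos'],s['wrist_force'],s['time_s'],s['joints'].round(1))
t=shot('top','t6.png')['image'][:,:,::-1]; cv2.imwrite('pics/t6c.png',cv2.resize(t[120:240,120:280],None,fx=5,fy=5,interpolation=cv2.INTER_CUBIC))
```

```text
[0.46952213 0.18895776 0.11277217] [ 0.54959389 -0.32241845 -0.05880713] 10.55 [  40.4   18.2  -25.7    0.2  -46.2 -124.8]
```

View pics/t6c.png

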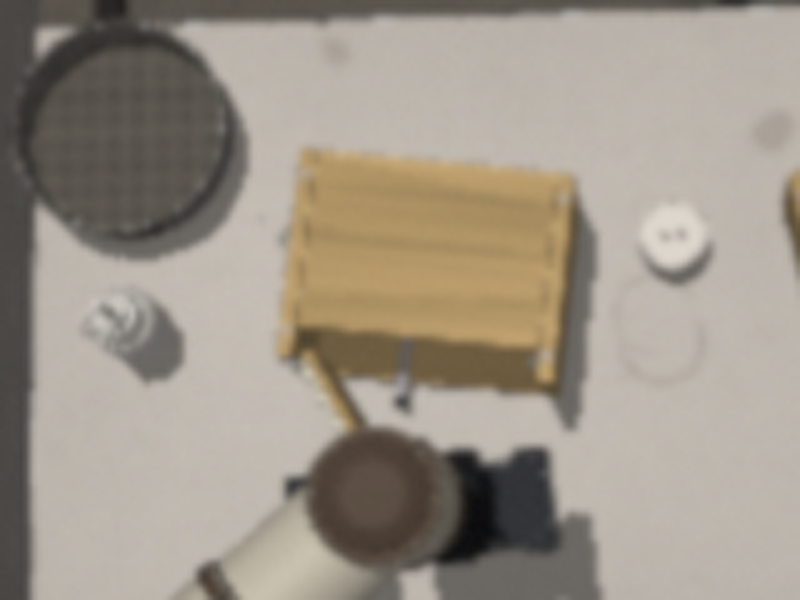

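Emit:
{"api": "carry_out", "payload": {
  "steps": [
    [[-0.6,0.8,0,0,0,0],[-1.2,1.7,0,0,0,0],[-1.7,2.6,0,0,0,0],[-2.2,3.5,0,0,0,0],[-2.6,4.5,0,0,0,0],[-3.0,5.5,0,0,0,0],[-3.3,6.5,0,0,0,0],[-3.5,7.5,0,0,0,0],[-3.6,8.4,0,0,0,0],[-3.7,9.2,0,0,0,0],[-3.7,9.6,0,0,0,0],[-3.7,9.6,0,0,0,0]]
  ]
}}

```text
time_s: 12.1
tcp_pos: [0.433, 0.2846, 0.1127]
ee_rot: [[-0.1, 0.0, -0.995], [0.995, -0.003, -0.1], [-0.003, -1.0, -0.0]]
wrist_force: [0.6, -0.3, -0.4]
gripper_width: 0.003
```

Run:
```python
from h import *
s=sense();print(s['tcp_pos'],s['wrist_force'],s['time_s'],s['joints'].round(1))
t=shot('top','t7.png')['image'][:,:,::-1]; cv2.imwrite('pics/t7c.png',cv2.resize(t[120:240,120:280],None,fx=5,fy=5,interpolation=cv2.INTER_CUBIC))
```

```text
[0.43296889 0.28464541 0.11265647] [ 0.56489515 -0.29709611 -0.36642937] 12.1 [  51.4   19.2  -24.1    0.2  -46.8 -135.8]
```

View pics/t7c.png

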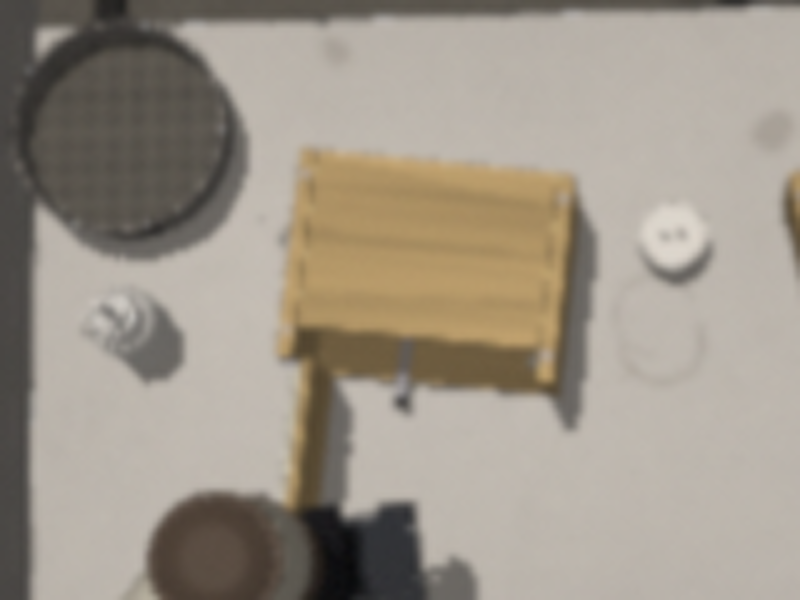

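Emit:
{"api": "carry_out", "payload": {
  "steps": [
    [[0,-2,0,0,0,0],[0,-4,0,0,0,0],[0,-4,5,0,0,0],[0,-4,10,0,0,0],[-1,-9,14,0,0,0],[-1,-15,18,0,0,0],[-1,-21,18,0,0,0],[-1,-27,18,0,0,0],[-1,-33,18,0,0,0],[-1,-39,18,0,0,0],[-1,-45,18,0,0,0],[-1,-45,18,0,0,0],[-1,-45,18,0,0,0],[-1,-45,18,0,0,0]]
  ]
}}

```text
time_s: 13.9
tcp_pos: [0.4227, -0.1648, 0.2928]
ee_rot: [[-0.101, 0.001, -0.995], [0.995, -0.003, -0.101], [-0.003, -1.0, -0.0]]
wrist_force: [0.2, 0.0, 0.4]
gripper_width: 0.007
```

Run:
```python
from h import *
s=sense();print(s['tcp_pos'],s['wrist_force'],s['time_s'],s['joint_velocities'].round(2))
t=shot('top','t8.png')['image'][:,:,::-1]; cv2.imwrite('pics/t8c.png',cv2.resize(t[120:240,120:280],None,fx=5,fy=5,interpolation=cv2.INTER_CUBIC))
cv2.imwrite('pics/t8f.png',t)
shot('scene','s8.png')
```

```text
[ 0.42269102 -0.16484792  0.29280296] [0.16438251 0.0143496  0.44041233] 13.9 [ 0.83 -0.04  0.34  0.09 -0.02  0.05]
```

View pics/t8c.png

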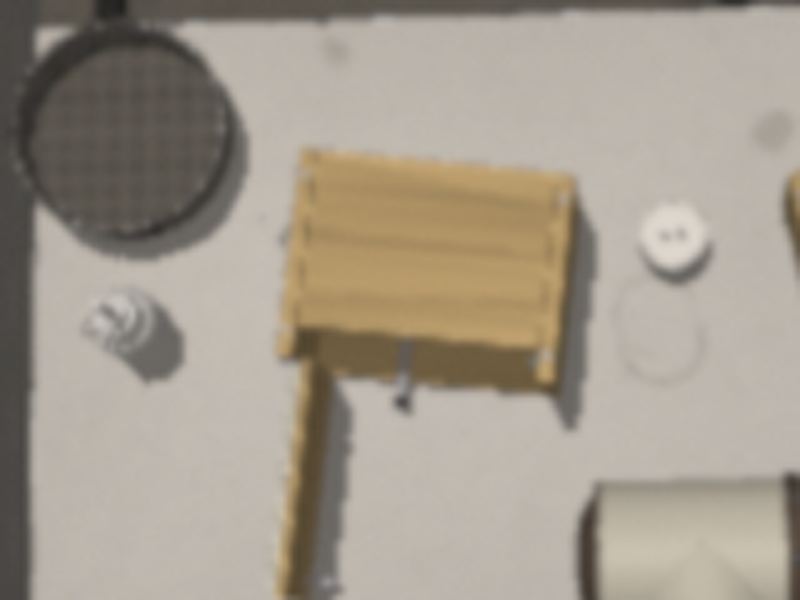

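View pics/t8f.png

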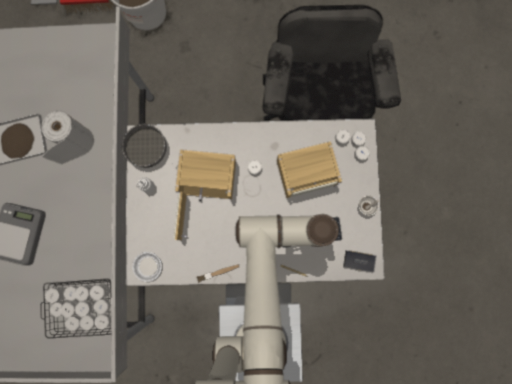

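View pics/s8.png

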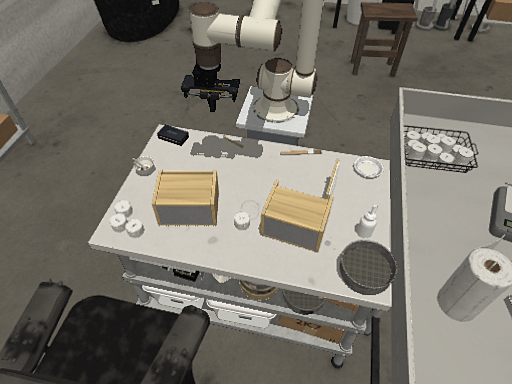

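Run:
```python
from h import *
t=load('t8.png'); uv=(np.array([(303,365),(279,597),(300,597)])+.5)/5-.5+120
w=onz(t,uv,.128)[:,:2]; print(w); d=w[1]-w[0]; print(np.linalg.norm(d))
u=np.array([-.132,-.991]);n=np.array([-.991,.132]); print(np.arctan2(d@n,d@u))
for k in('top0.png','t8.png'): print(load(k)['image'].shape)
a,b=load('top0.png')['image'].astype(int),load('t8.png')['image'].astype(int)
D=np.abs(a-b).max(2)>40
for nm,(x,y) in dict(mid=(255,168),mortar=(368,206),bottle=(145,186),plain=(310,168)).items():
    R=11; print(nm,D[y-R:y+R,x-R:x+R].sum())
```

```text
[[0.58638623 0.28513155]
 [0.41331381 0.30424552]
 [0.41296186 0.28856796]]
0.17412468634839334
1.5483703939303448
(384, 512, 3)
(384, 512, 3)
mid 0
mortar 0
bottle 0
plain 0
```

```bash
python3 -c "
from h import *
print(ticket.finish_job())"
```

```text
the job is handed in; nothing more can be done
None
```

The ribbed cupboard (the robot's left one) stands open and the job is handed in at about 14 s. I pressed its door with the closed fingertips near the upper free corner until it reached its stop. When I took the fingers away it sprang ajar. I then lowered the fingers behind the free edge and swung the door open without gripping it.

- **Door:** the last top picture puts it at about 1.55 rad, close to square. The arm was well clear and the wrist force near zero.
- **Forces:** the highest reading I took was about 20 N in all, at the door's stop, where 3 to 6 N works the catch. During the swing the readings stayed below 1 N.
- **Other things:** the top pictures from before and after show no change at the mid tin, mortar, squeeze bottle or plain cupboard.
- **Not checked:** I did not see the tins inside, as the cupboard's top hides them. The fingers stayed in front of the cupboard the whole time, so they should not have moved.
- **Disagreements:**
  - My camera measurements of the cupboard differed by up to about 10 mm, so I found the door by touch.
  - My first approach, with the tool tilted more, was out of the arm's reach. It stopped above the work without touching anything, and I redid it nearly upright.

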